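# Open the tasting stand and hold up the sausage piece with the tongs

### The job

On the tasting stand, fold the clear cover up until it stands straight up and leave it standing. Then take the tongs, close them on the round sausage piece on the stand, and lift it with the tongs until it is more than 12 cm above the table, without the gripper's fingers touching that piece and without disturbing the other things. Finish while holding it there, still in the tongs: do not put it down or let go.

Things in the scene. Friction and masses are not known exactly. Their poses are not given: they have to be found in the camera images.
- stand: Fixed stainless tasting stand with an open front. Origin: under the middle of its front edge; x points to its back, z up. White plastic base plate 180 (x) by 300 (y) by 12 mm thick, food stands on it. Back wall 68 mm high at x = 174 to 180 mm; clear side walls 6 mm thick at y = +-147 mm, from x = 40 to 174 mm, 64 mm high. Its yaw varies.
- cover (a joint): Angle of the flat clear cover (steel rim, 130 by 300 mm, 4 mm thick, 8 mm at its free rim, 0.3 kg) of the stand, in rad: 0 lying closed, 1.57 straight up, stop at 2.1. Stiff friction hinge (about 0.55 N m) along the stand's y at its back: it stays where it is left; moving it at the handle takes about 3 to 5 N.
- cover_handle (a point): Middle of the cover's handle: a straight round steel bar 10 mm thick, 110 mm long along the stand's y, held by two end posts 35 mm clear of the cover's free edge and in the cover's plane. It lies 170 mm from the hinge: in front of the closed cover, above the upright one. Its axes turn with the cover; y is along the bar.
- cover_hinge (a point): Hinge axis of the cover, middle of its width: at x = 174, z = 70 mm in the stand's frame. Its axes turn with the cover; y is the hinge axis.
- tongs: Loose steel tongs, 185 mm long, 0.13 kg, lying on edge on the table: two upright strips 24 mm high, joined at the back end (x = -85 mm) by a sprung pivot. Origin: on the underside, midway between the two black grip sleeves (each 70 mm long, 22 mm high) and close to the centre of mass; x points to the tips, z up. Squeeze them along y at the sleeves.
- jaw (a joint): How far the tongs are squeezed, rad: 0 relaxed (68 mm free between the tips, 61 mm over the sleeves at the origin), 0.2 arms parallel, as when closed on the sausage piece (34 mm between the tips, 44 mm over the sleeves), 0.36 stop. The spring opens them; squeezing at the sleeves takes about 4 N to start, 6 N at 0.2.
- tongs_tips (a point): Point midway between the relaxed tongs' flat tips, 80 mm ahead of the tongs' origin and 12 mm above the underside, where the item should sit. Tips are 42 mm long (x = 59 to 101 mm), 24 mm high.
- stub: The round sausage piece: an upright cylinder 34 mm across and 40 mm high, dark brown with a pink cut face on top, about 45 g, standing loose on the stand's base plate. Origin: centre of its underside; z up.
- cheese: Bystander: block of cheese 34 by 46 by 22 mm, loose on the stand's base plate beside the sausage piece, on either side. Origin: centre of its underside.
- garlic_a: Bystander: garlic bulb, 48 mm across, 52 mm high, loose, some 80 mm beyond the tips of the tongs. Origin: centre of its underside.
- garlic_b: Bystander: garlic bulb as the other, loose, near the robot in the middle. Origin: centre of its underside.
- garlic_c: Bystander: garlic bulb as the others, loose, out at the left. Origin: centre of its underside.
- jar: Bystander: spice jar, 66 mm across, 100 mm high, loose, out at the right. Origin: centre of its underside.
- bowl: Bystander: steel bowl, 120 mm across, 50 mm high, loose, out at the right. Origin: centre of its underside.
Not all that is in view belongs to the job. What is shaped like the tongs but red is not meant.

How it is judged:
By the outcome, as a careful person would: the job done as asked, in the order asked, and still so for the second after the job is handed in, while the arm keeps its last pose, push and grip.
It also fails if it takes over 64 s, if anything falls off the work surface, if the arm or the gripper's body presses on something with over 40 N, if the wrist force passes 120 N, or if a joint passes its speed limit or range.

### The arm

A 6-joint arm with a two-finger parallel gripper is mounted at the origin on the work surface. World frame = base frame: x ahead of the robot, y to its left, z up, the work surface at z = 0. Lengths are in m, angles in rad, forces in N, time in s.
With the tool pointing down it reaches from about 0.25 to 0.775 m from the base axis. Payload 4 kg.
Tool frame: the origin (TCP) lies at the very end of the fingers, on their centre line; the grasp point (between the pads) lies 19 mm behind it (robot.pinch_z is the distance from the TCP to the grasp point, in m); z points along the fingers, y is the line along which they close (so a half turn about z gives the same grasp; the last joint's range is limited). The gripper opens to 94 mm and grips with 3 to 60 N. Pads are 16 mm wide; open, the fingers measure 119 mm over their backs; the gripper's body (75 mm by 177 mm) begins 78 mm behind the grasp point.
Start: joints at [1.061, 0.087, 1.371, -0, 1.684, -0.103], TCP at [0.218, 0.505, 0.206] pointing down, gripper open.
Joint ranges: [-3.1, 3.1], [-0.76, 2.03], [0.27, 2.55], [-1.08, 4.22], [0.17, 2.65], [-2.57, 2.57]. Speed limits (rad/s): [2.79, 2.79, 3.14, 3.14, 3.14, 3.14].

### API

Orientations are given as [roll, pitch, yaw] about the fixed x, y, z axes, in that order (R = Rz(yaw) Ry(pitch) Rx(roll)).
In Python, from bench import robot gives the robot as it stands.
- The arm moves only by the tool arm_command, never from a script. Its argument "targets" is one flat list of numbers, 7 for each row, row after row: the turn, a rotation vector about the tool's x, y, z in degrees, then the shift along the tool's x, y, z in mm, then the closure, from -1 (fully open) to 1 (shut). In form: [ax, ay, az, x, y, z, hand, ax, ay, az, x, y, z, hand, ...]. A call has 1 to 20 rows; each row is the pose to reach, as a shift and turn from the pose commanded when the call began, along the tool's axes at that moment; what a row does not reach only later rows make up. A row lasts 1/10 s, in which the tool goes at most 50 mm and 8.59 degrees, less where a joint would pass 70% of its speed; a pose out of reach is approached as far as the arm can. A call with a gripper value outside its range is refused whole. The fingers move at their own pace and stop on an object; the grip force is fixed at half the most. Time passes only in rows, so rows that repeat a pose let the fingers close. It gives the time, the measured TCP pose, the force, the opening and the grip force at its end, in the units of the state.
- robot.get_obs(): the state, without advancing time (a new reading comes with each control period).
- robot.snapshot(name): name is "side" or "top" or "wrist"; returns a dict with "color" (420x560x3 uint8, red, green, blue), "range_z" (420x560 float32, m along the optical axis (not along the pixel's ray), 0 where there is no reading), "fx", "fy", "cx", "cy" (pixels), "dist_coeffs" ([k1, k2, p1, p2, k3] as OpenCV has them; the pictures are not rectified), "T" (4x4, takes a point from camera to world coordinates); the wrist camera has in their place "T_tool_cam" (4x4, takes a point from camera to tool coordinates, whose origin is the TCP and whose axes are the flange's). Camera axes: x right, y down, z forward; pixel columns grow to the right and rows downward; lengths in m; the calibration is good to about 2 mm. A picture is of the moment at which its call begins: read the wrist's pose just before it.
- robot.close_job(): hands the job in; it is judged then, once.
The state is a dict: "time": time; "joint_positions": joint angles; "qvel": joint speeds; "joint_torque": joint torques, N m; "tool_pos": TCP position; "ee_rot": TCP orientation; "wrist_force": force on the tool from outside, world axes, zero at the start; "wrist_torque": the same for the moment, N m; "width": finger opening in m; "finger_force": force on a finger pad.
Only numpy, scipy, OpenCV 4.12 (cv2) and the standard library are available. Lean on these libraries where they do the work, as an engineer would, in place of code of your own. Each camera call takes 0.05 s, during which the arm holds its last target. There are 200 camera calls.

## Working session

There is one attempt and no reset: what is moved stays moved. The work goes in short steps, Python scripts to look and compute and a tool call to move; the robot and the scene stay as the last step left them, time stands still between calls to the robot, and variables do not carry over. Pictures are saved under pics/ and viewed, at most 10 in all, crops included, and the job is handed in when it is done.

Besides the shell and the picture viewer there is one more tool, called after "Call:" as name(argument=value, ...), one argument or row to a line, values as JSON. arm_command: Moves the arm, as the interface text tells. Its arguments: {"type":"object","properties":{"targets":{"type":"array"}},"required":["targets"]}

```bash
mkdir -p pics; cat > h.py <<'E'
import numpy as np,cv2,pickle
from scipy.spatial.transform import Rotation as R
from bench import robot
def toolT():
    o=robot.get_obs();T=np.eye(4);T[:3,:3]=R.from_euler('xyz',o['ee_rot']).as_matrix();T[:3,3]=o['tool_pos'];return T
def snap(n,name=None):
    T=toolT();s=robot.snapshot(n)
    if n=='wrist': s['T']=T@np.array(s['T_tool_cam'])
    if name: cv2.imwrite(f'pics/{name}.png',s['color'][...,::-1]); pickle.dump(s,open(f'pics/{name}.pkl','wb'))
    return s
def load(name): return pickle.load(open(f'pics/{name}.pkl','rb'))
def rays(s,uv):
    K=np.array([[s['fx'],0,s['cx']],[0,s['fy'],s['cy']],[0,0,1]])
    p=cv2.undistortPoints(np.array(uv,float).reshape(-1,1,2),K,np.array(s['dist_coeffs'],float)).reshape(-1,2)
    d=np.c_[p,np.ones(len(p))];T=np.array(s['T']);return T[:3,3],d@T[:3,:3].T
def plane(s,uv,z):
    o,d=rays(s,uv);return o+d*((z-o[2])/d[:,2])[:,None]
def depth(s,uv):
    o,d=rays(s,uv);uv=np.array(uv).reshape(-1,2).astype(int);return o+d*s['range_z'][uv[:,1],uv[:,0]][:,None]
E
python3 - <<'E'
from h import *
o=robot.get_obs();print({k:np.round(v,3) for k,v in o.items()},robot.pinch_z)
a=snap('top','top0');b=snap('side','side0')
for s in (a,b):print(np.round(s['T'],3),s['fx'],s['dist_coeffs'])
E
```

```text
{'time': np.float64(0.0), 'joint_positions': array([ 1.061,  0.088,  1.372, -0.   ,  1.684, -0.103]), 'qvel': array([-0.   , -0.   , -0.001, -0.001,  0.001,  0.   ]), 'joint_torque': array([-0.0000e+00, -3.4020e+01, -3.0242e+01,  7.2000e-02,  3.3000e-02,
       -0.0000e+00]), 'tool_pos': array([0.217, 0.505, 0.204]), 'ee_rot': array([-3.139, -0.   ,  2.735]), 'wrist_force': array([-0.11 ,  0.818,  0.021]), 'wrist_torque': array([ 0.008, -0.002,  0.031]), 'finger_force': np.float64(0.0), 'width': np.float64(0.094)} 0.0188
[[-0.03  -0.975  0.221  0.162]
 [-1.     0.029 -0.004  0.006]
 [-0.002 -0.221 -0.975  1.373]
 [ 0.     0.     0.     1.   ]] 433.7579703918802 [-0.0364312  0.         0.         0.         0.       ]
[[ 0.767 -0.324  0.555 -0.241]
 [-0.642 -0.368  0.673 -0.861]
 [-0.014 -0.872 -0.49   0.694]
 [ 0.     0.     0.     1.   ]] 410.5688680181783 [0.00629151 0.         0.         0.         0.        ]
```

View pics/top0.png

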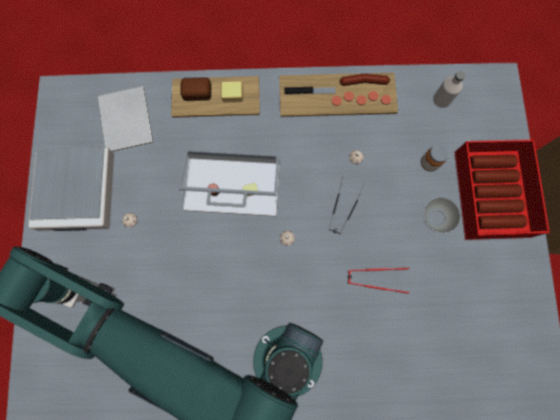

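View pics/side0.png

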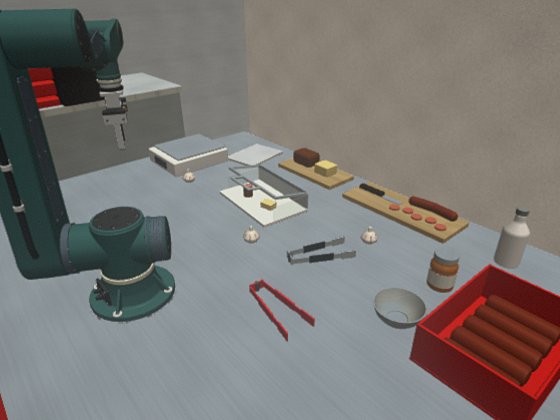

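The stand is centred at top (230,187), with the stub at (213,188), the cheese at (250,187) and the cover handle at (226,204). The steel tongs with black sleeves are at (345,207).
- Stub look-alikes: the slices at (337..386,100), the whole sausage (365,79), the meat (196,88) and the red tray sausages (497,190). The only upright piece on the stand is the one at (213,188).
- Tongs look-alike: the red pair at (378,280), which I reject.

Next is a close crop to check these choices.

```bash
python3 - <<'E'
from h import *
s=load('top0');c=s['color'][140:250,170:375,::-1]
cv2.imwrite('pics/crop0.png',cv2.resize(c,None,fx=3.9,fy=3.9,interpolation=cv2.INTER_CUBIC))
for n,uv in dict(cheese=(250,187),stub=(213,187),handle=(226,205),pl=(188,208),ga=(357,157),gb=(287,238)).items(): print(n,depth(s,[uv]).round(3))
E
```

```text
cheese [[0.522 0.099 0.091]]
stub [[0.526 0.213 0.09 ]]
handle [[0.465 0.171 0.101]]
pl [[0.48  0.306 0.01 ]]
ga [[ 0.628 -0.246  0.036]]
gb [[ 0.367 -0.01   0.048]]
```

View pics/crop0.png

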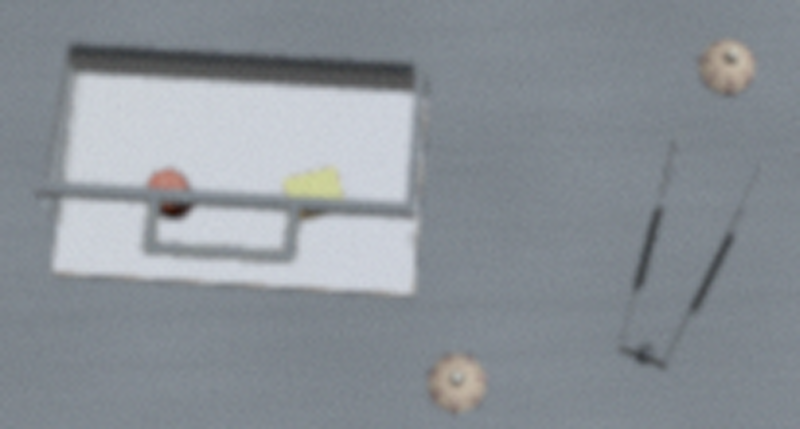

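```bash
python3 - <<'E'
from h import *
s=load('top0')
f=lambda x,y:(170+x/3.9,140+y/3.9)
P=plane(s,[f(52,272),f(416,295)],.012);print('front corners',P.round(3),np.linalg.norm(P[0]-P[1]))
d=P[0]-P[1];print('stand yaw',np.arctan2(-d[0],d[1]))
H=s['range_z'];
for x in range(150,295,12):
    y=249+(x-150)*10/140; u,v=f(x,y)
    w=[depth(s,[(round(u),round(v)+k)])[0] for k in(-1,0,1)]; print(max(w,key=lambda p:p[2]).round(3))
# rim
print('rim');
for x in range(60,410,50):
    u,v=f(x,193+(x-45)*18/365);w=[depth(s,[(round(u),round(v)+k)])[0] for k in(-1,0,1)];print(max(w,key=lambda p:p[2]).round(3))
# tongs
g=[f(657,208),f(640,288),f(732,234),f(695,310)]
print('sleeves',plane(s,g,.023).round(3)); print('tips',plane(s,[f(674,138),f(757,165)],.024).round(3),'back',plane(s,[f(622,349),f(664,365)],.024).round(3))
T=toolT();print(T.round(3)); print(snap('wrist')['T_tool_cam'])
E
```

```text
front corners [[0.474 0.321 0.012]
 [0.446 0.021 0.012]] 0.3015066592029625
stand yaw -0.09422936937570567
[0.469 0.225 0.104]
[0.472 0.214 0.103]
[0.465 0.204 0.103]
[0.464 0.195 0.106]
[0.464 0.186 0.106]
[0.462 0.178 0.101]
[0.466 0.168 0.108]
[0.463 0.159 0.105]
[0.464 0.15  0.104]
[0.462 0.141 0.107]
[0.457 0.132 0.104]
[0.459 0.123 0.107]
[0.465 0.115 0.095]
rim
[0.52  0.297 0.098]
[0.518 0.258 0.097]
[0.515 0.218 0.094]
[0.506 0.178 0.1  ]
[0.506 0.139 0.096]
[0.501 0.102 0.096]
[0.503 0.062 0.098]
sleeves [[ 0.511 -0.18   0.023]
 [ 0.444 -0.162  0.023]
 [ 0.487 -0.241  0.023]
 [ 0.424 -0.206  0.023]]
tips [[ 0.571 -0.198  0.024]
 [ 0.545 -0.265  0.024]] back [[ 0.394 -0.145  0.024]
 [ 0.38  -0.178  0.024]]
[[-0.918  0.396 -0.001  0.217]
 [ 0.396  0.918 -0.002  0.505]
 [ 0.    -0.002 -1.     0.204]
 [ 0.     0.     0.     1.   ]]
[[-7.93887879e-04 -9.71162206e-01 -2.38418412e-01  6.87756777e-02]
 [ 9.99999349e-01 -9.66395532e-04  6.06662270e-04  3.78144221e-04]
 [-8.19573957e-04 -2.38417775e-01  9.71162341e-01 -1.79907361e-01]
 [ 0.00000000e+00  0.00000000e+00  0.00000000e+00  1.00000000e+00]]
```

```bash
cat >> h.py <<'E'
def row(p,yaw,T0=None):
    "tool-frame turn (deg) and shift (mm) from T0 to a tool-down pose"
    T0=toolT() if T0 is None else T0
    Rt=R.from_euler('xyz',[np.pi,0,yaw]).as_matrix()
    a=R.from_matrix(T0[:3,:3].T@Rt).as_rotvec(degrees=True)
    return a.round(1),(T0[:3,:3].T@(np.array(p)-T0[:3,3])*1000).round(1)
E
python3 - <<'E'
from h import *
print(row([.464,.170,.17],1.477))
E
```

```text
(array([-0.1,  0.1, 72.1]), array([-358.9, -209.8,   34.9]))
```

Call:
arm_command(
  targets=[0,0,72,-359,-210,35,0.36,0,0,72,-359,-210,35,0.36,0,0,72,-359,-210,35,0.36,0,0,72,-359,-210,35,0.36,0,0,72,-359,-210,35,0.36,0,0,72,-359,-210,35,0.36,0,0,72,-359,-210,35,0.36,0,0,72,-359,-210,35,0.36,0,0,72,-359,-210,35,0.36,0,0,72,-359,-210,35,0.36,0,0,72,-359,-210,35,0.36,0,0,72,-359,-210,35,0.36,0,0,72,-359,-210,35,0.36,0,0,72,-359,-210,35,0.36],
)

```text
time: 1.55
tool_pos: [0.4638, 0.1712, 0.1707]
ee_rot: [3.141, -0.0, 1.48]
wrist_force: [-0.5, -0.2, 0.4]
width: 0.0299
finger_force: 0.0
```

```bash
python3 - <<'E'
from h import *
o=robot.get_obs();print({k:np.round(o[k],3) for k in('time','tool_pos','ee_rot','width','joint_positions')})
s=snap('wrist','w1')
E
```

```text
{'time': np.float64(1.55), 'tool_pos': array([0.464, 0.171, 0.171]), 'ee_rot': array([ 3.141, -0.   ,  1.48 ]), 'width': np.float64(0.03), 'joint_positions': array([ 0.239, -0.028,  1.558,  0.   ,  1.611,  0.329])}
```

View pics/w1.png

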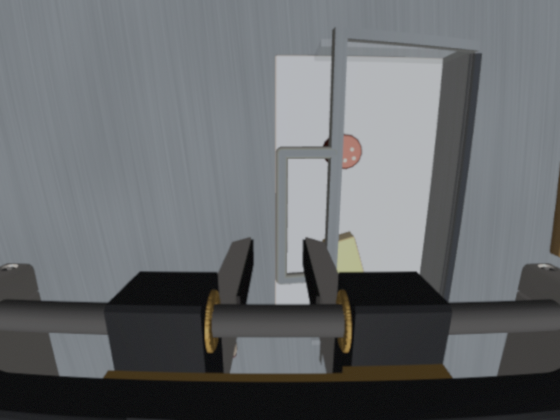

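The bar runs at columns 282, rows 152–283, parallel to the image and between the fingers. The stub's pink face is at (348,152). I'll check the bar's position with depth.

```bash
python3 - <<'E'
from h import *
s=load('w1')
for v in range(165,275,18):
    w=[depth(s,[(u,v)])[0] for u in range(278,287)];w=[p for p in w if p[2]>.08];print(v,np.mean(w,0).round(3),len(w))
c=plane(s,[(282,152),(282,283)],.100);print(c.round(3),c.mean(0))
print(plane(s,[(348,152)],.052))
E
```

```text
165 [0.472 0.218 0.104] 9
183 [0.47  0.204 0.104] 9
201 [0.469 0.189 0.104] 9
219 [0.468 0.174 0.104] 9
237 [0.466 0.158 0.103] 9
255 [0.465 0.142 0.103] 9
273 [0.464 0.125 0.103] 9
[[0.473 0.228 0.1  ]
 [0.463 0.114 0.1  ]] [0.46764165 0.17130441 0.1       ]
[[0.53606043 0.22042857 0.052     ]]
```

Call:
arm_command(
  targets=[0,0,0,0,4,30,0.36,0,0,0,0,4,55,0.36,0,0,0,0,4,75,0.36,0,0,0,0,4,90,0.36,0,0,0,0,4,90,0.36,0,0,0,0,4,90,1,0,0,0,0,4,90,1,0,0,0,0,4,90,1,0,0,0,0,4,90,1,0,0,0,0,4,90,1],
)

```text
time: 2.6
tool_pos: [0.4666, 0.1705, 0.0813]
ee_rot: [-3.138, -0.001, 1.479]
wrist_force: [-5.4, 1.0, 2.0]
width: 0.0089
finger_force: 30.0
```

```bash
python3 -c "
import numpy as np
for a in np.linspace(.178,1.58,15)[1:]:print(round(a,2),round(170*(np.cos(.178)-np.cos(a))),-round(170*(np.sin(a)-np.sin(.178))))"
```

```text
0.28 4 -17
0.38 9 -33
0.48 16 -48
0.58 25 -63
0.68 35 -77
0.78 46 -89
0.88 59 -101
0.98 72 -111
1.08 87 -120
1.18 102 -127
1.28 119 -133
1.38 135 -137
1.48 152 -139
1.58 169 -140
```

Call:
arm_command(
  targets=[0,0,0,0,4,-17,1,0,0,0,0,9,-33,1,0,0,0,0,16,-48,1,0,0,0,0,25,-63,1,0,0,0,0,35,-77,1,0,0,0,0,46,-89,1,0,0,0,0,46,-89,1,0,0,0,0,46,-89,1],
)

```text
time: 3.4
tool_pos: [0.5104, 0.1664, 0.1725]
ee_rot: [-3.135, -0.001, 1.479]
wrist_force: [-12.4, 0.5, 12.4]
width: 0.0087
finger_force: 30.0
```

Call:
arm_command(
  targets=[0,0,0,0,-3,-1,1,0,0,0,0,9,-12,1,0,0,0,0,22,-22,1,0,0,0,0,37,-31,1,0,0,0,0,52,-38,1,0,0,0,0,69,-44,1,0,0,0,0,85,-48,1,0,0,0,0,102,-51,1,0,0,0,0,102,-51,1,0,0,0,0,102,-51,1],
)

```text
time: 4.4
tool_pos: [0.6179, 0.1564, 0.2244]
ee_rot: [3.134, -0.002, 1.478]
wrist_force: [1.0, -0.9, 6.4]
width: 0.009
finger_force: 30.0
```

```bash
python3 - <<'E'
from h import *
snap('side','side1');a=snap('top','top1');s=snap('wrist','w2')
t=toolT();print(t[:3,3]-t[:3,2]*.0188)
c=np.vstack([cv2.resize(load('side1')['color'][130:250,180:360],(540,360)),cv2.resize(a['color'][130:230,160:310],(540,360))])[...,::-1]
w=s['color'][...,::-1]
cv2.imwrite('pics/m1.png',cv2.resize(np.hstack([c[:,:,:],cv2.resize(w,(540,720))[:, :]]),(800,600)))
E
```

```text
[0.6176976  0.15634546 0.24323672]
```

View pics/m1.png

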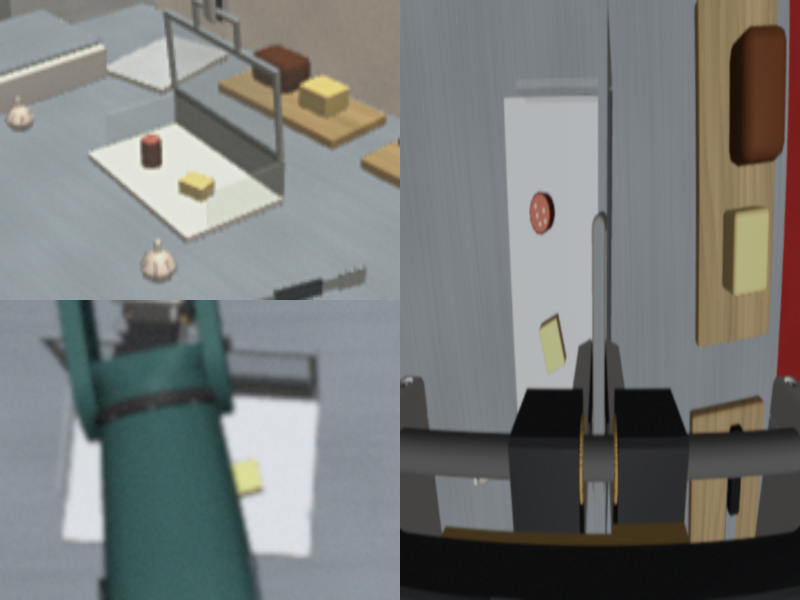

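The montage shows the cover nearly upright with the bar in the fingers. I'll fit the hinge from the three bar positions.

```bash
python3 - <<'E'
from h import *
from scipy.optimize import least_squares
P=np.array([[.4666,.1705,.1001],[.5104,.1664,.1913],[.6177,.1563,.2432]])
xs=np.array([.9956,-.094]);q=np.c_[(P[:,:2]-P[0,:2])@xs,P[:,2]]
r=least_squares(lambda c:np.hypot(*(q-c).T)-.17,[.16,.07]);print(r.x,r.fun,np.arctan2(q[:,1]-r.x[1],r.x[0]-q[:,0]))
s=load('w2')
# rim of cover in wrist depth: sample points with z 0.17..0.215 near plane
H,W=s['range_z'].shape
v,u=np.mgrid[0:H:2,0:W:2];uv=np.c_[u.ravel(),v.ravel()]
D=depth(s,uv);ok=s['range_z'][uv[:,1],uv[:,0]]>0;D=D[ok];uv=uv[ok]
X=(D[:,:2]-P[0,:2])@xs; Y=(D[:,:2]-P[0,:2])@np.array([.094,.9956])
for lo,hi in[(.235,.26),(.19,.215),(.15,.19),(.10,.15),(.055,.085)]:
    m=(D[:,2]>lo)&(D[:,2]<hi)&(X>.1)&(X<.2)&(Y>.06)&(Y<.16) if hi<.23 else (D[:,2]>lo)&(D[:,2]<hi)&(Y>0)&(Y<.056)&(X>.1)&(X<.2)
    if m.sum():print(lo,hi,m.sum(),np.percentile(X[m],[5,50,95]).round(4))
E
```

```text
[0.16774619 0.07418055] [-0.00026314  0.00038749 -0.00022717] [0.15330349 0.75786338 1.47655332]
0.235 0.26 640 [0.1395 0.152  0.164 ]
0.19 0.215 505 [0.1524 0.1561 0.1599]
0.15 0.19 13 [0.1615 0.1623 0.1633]
0.1 0.15 83 [0.1627 0.1657 0.167 ]
0.055 0.085 199 [0.1047 0.1518 0.1726]
```

Call:
arm_command(
  targets=[0,0,0,0,8,0,1,0,0,0,0,16,0,1,0,0,0,0,16,0,1,0,0,0,0,16,0,1],
)

```text
time: 4.95
tool_pos: [0.6327, 0.155, 0.2248]
ee_rot: [3.135, -0.002, 1.478]
wrist_force: [-0.9, 0.5, 8.2]
width: 0.0089
finger_force: 30.0
```

Call:
arm_command(
  targets=[0,0,0,0,16,0,0.7,0,0,0,0,0,0,0.5,0,0,0,0,0,0,0.3,0,0,0,0,0,0,0.3,0,0,0,0,0,-20,0.3,0,0,0,0,0,-60,0.3,0,0,0,0,0,-90,0.3,0,0,0,0,0,-90,0.3],
)

```text
time: 5.75
tool_pos: [0.6331, 0.1549, 0.317]
ee_rot: [3.131, -0.003, 1.478]
wrist_force: [-0.1, -0.1, 0.7]
width: 0.033
finger_force: 0.0
```

The first row of that call wrongly carried a 16 mm shift, so I'm checking the cover angle.

```bash
cat > ang.py <<'E'
from h import *
def ang(s):
    P0=np.array([.4666,.1705]);xs=np.array([.9956,-.094])
    v,u=np.mgrid[0:420,0:560];uv=np.c_[u.ravel(),v.ravel()]
    uv=uv[s['range_z'].ravel()>0];D=depth(s,uv)
    X=(D[:,:2]-P0)@xs;Y=(D[:,:2]-P0)@np.array([.094,.9956])
    for n,lo,hi,a,b in[('bar',.225,.26,-.05,.05),('rimL',.185,.215,.06,.16),('rimR',.185,.215,-.16,-.06),('lowL',.09,.15,.06,.16)]:
        m=(D[:,2]>lo)&(D[:,2]<hi)&(Y>a)&(Y<b)&(X>.1)&(X<.25)
        if m.sum():print(n,m.sum(),np.percentile(X[m],[5,50,95]).round(4),D[m,2].mean().round(4))
E
python3 - <<'E'
from ang import *
ang(snap('wrist','w3'));print('side');ang(snap('side','side2'))
E
```

```text
bar 1347 [0.1669 0.1712 0.1761] 0.2445
rimL 939 [0.1672 0.1708 0.1745] 0.2005
rimR 196 [0.1671 0.1703 0.1745] 0.2005
lowL 107 [0.1642 0.1666 0.1666] 0.1115
side
bar 57 [0.1638 0.1667 0.1729] 0.2411
rimL 66 [0.1639 0.1661 0.1712] 0.1949
rimR 98 [0.1635 0.1666 0.1732] 0.1947
lowL 218 [0.1627 0.1655 0.1688] 0.1197
```

View pics/w3.png

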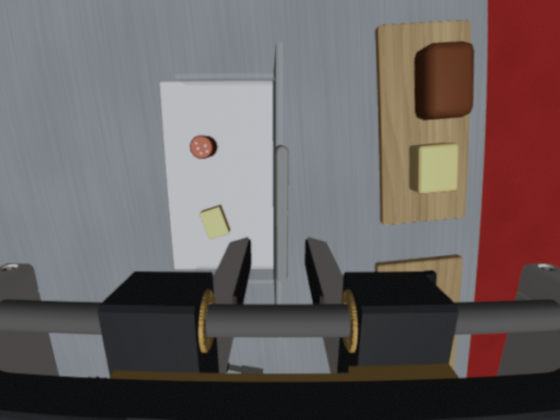

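The cover stands upright: bar and rim agree within 1 mm in x. The stub's pink face is at (202,147) and the cheese at (214,222). Next, the tongs.

```bash
python3 - <<'E'
from h import *
s=load('w3');c=s['color'].astype(int)
m=np.zeros(c.shape[:2],np.uint8);m[120:175,180:225]=((c[...,0]-c[...,2])>50)[120:175,180:225]
n,l,st,ce=cv2.connectedComponentsWithStats(m);i=1+st[1:,4].argmax();print(st[i],ce[i],plane(s,[ce[i]],.052))
print('cheese',plane(s,[(214,222)],.034))
print(row([.4665,-.197,.30],-.388),row([.4665,-.197,.15],-.388))
E
```

```text
[191 136  22  22 348] [201.24425287 146.52298851] [[0.53395552 0.22185404 0.052     ]]
cheese [[0.53250596 0.10576831 0.034     ]]
(array([ 0.000e+00, -1.000e-01,  1.069e+02]), array([-365.5, -132.2,   10.7])) (array([ 0.000e+00, -1.000e-01,  1.069e+02]), array([-365.6, -132.5,  160.7]))
```

Call:
arm_command(
  targets=[0,0,107,-366,-132,10,0.3,0,0,107,-366,-132,10,0.3,0,0,107,-366,-132,10,0,0,0,107,-366,-132,10,-0.9,0,0,107,-366,-132,10,-0.9,0,0,107,-366,-132,10,-0.9,0,0,107,-366,-132,160,-0.9,0,0,107,-366,-132,160,-0.9,0,0,107,-366,-132,160,-0.9,0,0,107,-366,-132,160,-0.9,0,0,107,-366,-132,160,-0.9,0,0,107,-366,-132,160,-0.9,0,0,107,-366,-132,160,-0.9,0,0,107,-366,-132,160,-0.9,0,0,107,-366,-132,160,-0.9,0,0,107,-366,-132,160,-0.9,0,0,107,-366,-132,160,-0.9],
)

```text
time: 7.55
tool_pos: [0.4661, -0.1973, 0.1501]
ee_rot: [-3.141, 0.001, -0.389]
wrist_force: [0.2, -0.0, -1.5]
width: 0.0892
finger_force: 0.0
```

```bash
python3 - <<'E'
from ang import *
s=snap('wrist','w4');snap('top','top4');ang(load('top4'))
print(robot.get_obs()['joint_positions'])
E
```

```text
bar 133 [0.1662 0.1697 0.1749] 0.2436
rimL 128 [0.1656 0.1686 0.1743] 0.1975
rimR 120 [0.1657 0.1685 0.1739] 0.1975
lowL 215 [0.1644 0.1668 0.1686] 0.1198
[-5.12715540e-01  7.41933078e-03  1.56305290e+00  1.03150919e-04
  1.57112959e+00  1.44691789e+00]
```

View pics/w4.png

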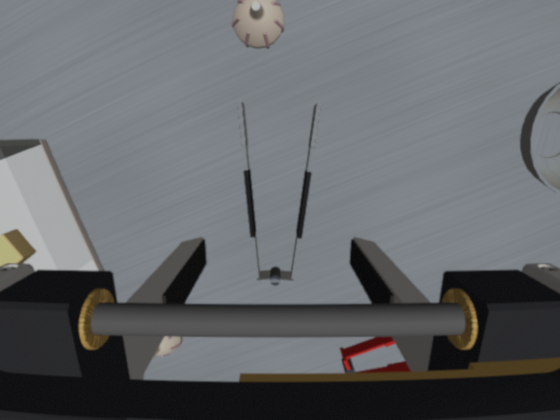

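The wrist view is aligned with the steel tongs: sleeves at (250,204) and (304,204), tips at (243,103) and (316,105), garlic_a at (258,20). I'll mask the sleeves and compute the grasp.

```bash
python3 - <<'E'
from h import *
s=load('w4');c=s['color'].astype(int)
m=np.zeros(c.shape[:2],np.uint8);m[150:245,235:320]=(c.max(2)<45)[150:245,235:320]
n,l,st,ce=cv2.connectedComponentsWithStats(m);print(st[1:],)
I=[i for i in range(1,n) if st[i,4]>150]
pts=[]
for i in I:
    v,u=np.where(l==i);p=plane(s,np.c_[u,v],.021);pts.append(p.mean(0))
    e=p[:,:2]-p[:,:2].mean(0);w=np.linalg.svd(e,full_matrices=False)[2][0];w*=np.sign(w[0]);k=e@w;print(p.mean(0),np.ptp(k),np.arctan2(w[1],w[0]))
print(np.mean(pts,0),np.linalg.norm(pts[0]-pts[1]))
t=plane(s,[(243,103),(316,105),(260,273),(291,274)],.024);tm=t[:2].mean(0);b=t[2:].mean(0);print(tm,b,np.arctan2(*(tm-b)[1::-1]))
d=pts[0]-pts[1];d*=np.sign(d[1]);print('perp yaw',np.arctan2(-d[0],d[1]))
E
```

```text
[[245 171  10  65 290]
 [297 172  13  65 298]]
[ 0.48019781 -0.17165048  0.021     ] 0.0673786082147977 -0.3161074128590825
[ 0.45820159 -0.22122557  0.021     ] 0.06749877124755196 -0.5096949230406318
[ 0.4691997  -0.19643803  0.021     ] 0.05423580664687208
[ 0.5577322  -0.23609591  0.024     ] [ 0.39883532 -0.16649787  0.024     ] -0.4128364414797246
perp yaw -0.41759836428970354
```

```bash
python3 - <<'E'
from h import *
print(row([.4687,-.1965,.003],-.414))
E
```

```text
(array([-0. , -0. ,  1.4]), array([  1.9,  -1.8, 147.4]))
```

Call:
arm_command(
  targets=[0,0,1.4,2,-2,40,-0.9,0,0,1.4,2,-2,80,-0.9,0,0,1.4,2,-2,115,-0.9,0,0,1.4,2,-2,135,-0.9,0,0,1.4,2,-2,147,-0.9,0,0,1.4,2,-2,147,-0.9,0,0,1.4,2,-2,147,-0.5,0,0,1.4,2,-2,147,-0.3,0,0,1.4,2,-2,147,-0.13,0,0,1.4,2,-2,147,-0.13,0,0,1.4,2,-2,147,-0.13,0,0,1.4,2,-2,147,-0.13],
)

```text
time: 8.85
tool_pos: [0.4695, -0.1971, 0.0044]
ee_rot: [3.141, -0.002, -0.414]
wrist_force: [0.3, -0.2, 2.8]
width: 0.0538
finger_force: 6.5
```

Call:
arm_command(
  targets=[0,0,0,0,0,-10,-0.13,0,0,0,0,0,-25,-0.13,0,0,0,0,0,-50,-0.13,0,0,0,0,0,-80,-0.13,0,0,0,0,0,-110,-0.13,0,0,0,0,0,-130,-0.13,0,0,0,0,0,-130,-0.13,0,0,0,0,0,-130,-0.13],
)

```text
time: 9.65
tool_pos: [0.4685, -0.1961, 0.1329]
ee_rot: [-3.141, 0.001, -0.414]
wrist_force: [0.1, -0.8, -1.9]
width: 0.053
finger_force: 4.5
```

```bash
python3 - <<'E'
from h import *
snap('wrist','w5');snap('side','s5')
a=load('w5')['color'];b=cv2.resize(load('s5')['color'][170:290,240:400],(560,420),interpolation=2)
cv2.imwrite('pics/m5.png',cv2.resize(np.vstack([a,b]),(450,600))[...,::-1])
E
```

```text
(no output)
```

View pics/m5.png

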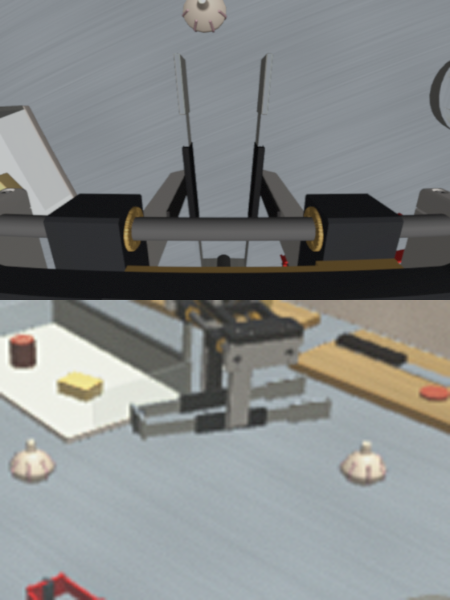

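Tongs are held, tips at about (226,77) and (331,77) in full-res wrist pixels. I'll measure the tips in the tool frame.

```bash
python3 - <<'E'
from h import *
s=load('w5');T=toolT();Ti=np.linalg.inv(T)
f=lambda p:(p@Ti[:3,:3].T+Ti[:3,3]).round(4)
v,u=np.mgrid[60:260,200:350];uv=np.c_[u.ravel(),v.ravel()];D=f(depth(s,uv))
m=(D[:,2]>-.05)&(D[:,2]<.04)&(abs(D[:,1])<.06)
for lo,hi in[(.02,.035),(.035,.06),(.06,.08),(.08,.095),(.095,.115)]:
    for sg in(-1,1):
        k=m&(D[:,0]>lo)&(D[:,0]<hi)&(D[:,1]*sg>0)
        if k.sum():print(lo,hi,sg,k.sum(),np.median(D[k],0),np.percentile(D[k,2],[5,95]))
k=m&(D[:,0]>.05);print(D[k,0].max(),np.percentile(D[k,0],99))
# target: stub
psi=-.094;print('tip yaw options')
st=np.array([.5345,.2215])
for psi in(-.094,0.0):
    for tx in(.085,):
        p=st-tx*np.array([np.cos(psi),np.sin(psi)]);print(psi,p)
print(row([.33,.235,.18],-.094))
E
```

```text
0.02 0.035 -1 379 [ 0.0277 -0.0245 -0.0201] [-0.0215  -0.00349]
0.02 0.035 1 378 [ 0.02765  0.0232  -0.02005] [-0.0216  -0.00377]
0.035 0.06 -1 455 [ 0.0478 -0.0254 -0.0174] [-0.021   -0.00414]
0.035 0.06 1 453 [ 0.0478  0.0241 -0.0173] [-0.021  -0.0041]
0.06 0.08 -1 526 [ 0.0697  -0.02615 -0.0212 ] [-0.0228 -0.0019]
0.06 0.08 1 537 [ 0.0702  0.0249 -0.0212] [-0.02272 -0.0021 ]
0.08 0.095 -1 425 [ 0.0877 -0.0267 -0.0213] [-0.0229 -0.003 ]
0.08 0.095 1 416 [ 0.0873  0.0257 -0.0212] [-0.0227  -0.00235]
0.095 0.115 -1 125 [ 0.0972 -0.0275 -0.0213] [-0.0229 -0.003 ]
0.095 0.115 1 121 [ 0.0972  0.0261 -0.0215] [-0.0229 -0.0022]
0.0995 0.0989
tip yaw options
-0.094 [0.44987525 0.22947824]
0.0 [0.4495 0.2215]
(array([ -0.1,   0.2, -18.3]), array([-299.4, -339.1,  -47.3]))
```

```bash
python3 - <<'E'
from h import *
print(row([.3872,.2354,.133],-.094))
E
```

```text
(array([ -0.1,   0.2, -18.3]), array([-247. , -362.4,   -0.5]))
```

Call:
arm_command(
  targets=[0,0,-1,-8,-12,0,-0.13,0,0,-2,-25,-36,0,-0.13,0,0,-3,-45,-66,0,-0.13,0,0,-5,-66,-97,0,-0.13,0,0,-6,-87,-128,0,-0.13,0,0,-8,-108,-158,0,-0.13,0,0,-10,-129,-189,0,-0.13,0,0,-11,-150,-220,0,-0.13,0,0,-13,-171,-251,0,-0.13,0,0,-14,-192,-282,0,-0.13,0,0,-16,-212,-311,0,-0.13,0,0,-17,-229,-336,0,-0.13,0,0,-18,-241,-354,0,-0.13,0,0,-18.3,-247,-362,0,-0.13,0,0,-18.3,-247,-362,20,-0.13,0,0,-18.3,-247,-362,45,-0.13,0,0,-18.3,-247,-362,53,-0.13,0,0,-18.3,-247,-362,53,-0.13,0,0,-18.3,-247,-362,53,-0.13],
)

```text
time: 11.65
tool_pos: [0.3885, 0.2342, 0.0811]
ee_rot: [-3.141, -0.001, -0.095]
wrist_force: [0.2, -0.2, -1.2]
width: 0.053
finger_force: 4.5
```

```bash
cat > tip.py <<'E'
from h import *
def rep(name):
    s=snap('wrist',name);T=toolT();Ti=np.linalg.inv(T);f=lambda p:p@Ti[:3,:3].T+Ti[:3,3]
    v,u=np.mgrid[0:300,150:420];uv=np.c_[u.ravel(),v.ravel()];D=f(depth(s,uv))
    for sg in(-1,1):
        k=(D[:,2]>-.03)&(D[:,2]<.01)&(D[:,1]*sg>.012)&(abs(D[:,1])<.04)&(D[:,0]>.06)&(D[:,0]<.1);print('tip',k.sum(),np.median(D[k],0).round(4))
    c=s['color'].astype(int);m=((c[...,0]-c[...,2])>45)&(c[...,0]>120)&(c[...,0]-c[...,1]>35);m[300:]=0;m[:,:100]=0;m[:,450:]=0
    n,l,st,ce=cv2.connectedComponentsWithStats(m.astype(np.uint8))
    for i in range(1,n):
        if st[i,4]>150:p=plane(s,[ce[i]],.052);print(st[i],ce[i].round(1),p.round(4),'tool',f(p).round(4))
E
python3 - <<'E'
from tip import *
rep('w6')
E
```

```text
tip 1060 [ 0.0802 -0.0264 -0.0187]
tip 1054 [ 0.0794  0.0258 -0.0187]
[ 253    0   50   38 1462] [277.2  16.6] [[0.5302 0.2215 0.052 ]] tool [[ 0.1417 -0.0005  0.0299]]
```

View pics/w6.png

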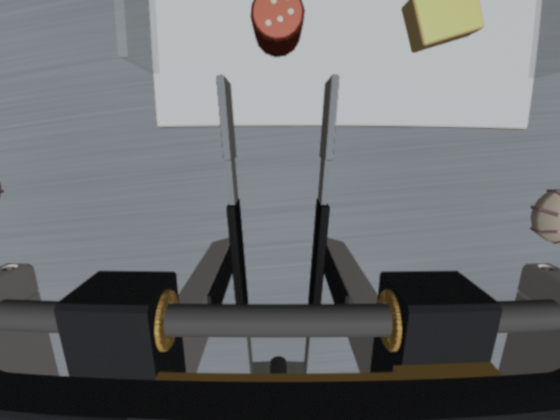

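The stub is at (277,17), centred laterally between the tips at (227,115) and (329,115), and the cheese at (443,15) is well to the side. Now lower, advance and look.

Call:
arm_command(
  targets=[0,0,0,0,0,20,-0.13,0,0,0,0,0,40,-0.13,0,0,0,0,0,57,-0.13,0,0,0,0,0,57,-0.13,0,0,0,12,0,57,-0.13,0,0,0,27,0,57,-0.13,0,0,0,42,0,57,-0.13,0,0,0,56,0,57,-0.13,0,0,0,65,0,57,-0.13,0,0,0,67,0,57,-0.13,0,0,0,67,0,57,-0.13,0,0,0,67,0,57,-0.13],
)

```text
time: 12.9
tool_pos: [0.4544, 0.228, 0.0232]
ee_rot: [3.141, 0.001, -0.094]
wrist_force: [-0.9, 0.2, -1.7]
width: 0.0526
finger_force: 4.5
```

```bash
python3 - <<'E'
from tip import *
rep('w7')
E
```

```text
tip 1753 [ 0.0797 -0.0261 -0.0192]
tip 1609 [ 0.0797  0.0253 -0.0188]
[ 246   82   64   67 3046] [277.  115.3] [[0.533  0.2214 0.052 ]] tool [[ 0.0789 -0.0008 -0.0288]]
```

Call:
arm_command(
  targets=[0,0,0,0,0,0,-0.08,0,0,0,0,0,0,-0.03,0,0,0,0,0,0,0.02,0,0,0,0,0,0,0.06,0,0,0,0,0,0,0.1,0,0,0,0,0,0,0.2,0,0,0,0,0,0,1,0,0,0,0,0,0,1,0,0,0,0,0,0,1,0,0,0,0,0,0,1],
)

```text
time: 13.95
tool_pos: [0.4549, 0.228, 0.0235]
ee_rot: [-3.141, 0.0, -0.094]
wrist_force: [-1.1, -0.5, -0.9]
width: 0.0434
finger_force: 30.0
```

Call:
arm_command(
  targets=[0,0,0,0,0,-4,1,0,0,0,0,0,-10,1,0,0,0,0,0,-20,1,0,0,0,0,0,-32,1,0,0,0,0,0,-46,1,0,0,0,0,0,-61,1,0,0,0,0,0,-76,1,0,0,0,0,0,-91,1,0,0,0,0,0,-106,1,0,0,0,0,0,-121,1,0,0,0,0,0,-136,1,0,0,0,0,0,-148,1,0,0,0,0,0,-156,1,0,0,0,0,0,-160,1,0,0,0,0,0,-160,1,0,0,0,0,0,-160,1,0,0,0,0,0,-160,1,0,0,0,0,0,-160,1],
)

```text
time: 15.75
tool_pos: [0.4546, 0.2279, 0.1827]
ee_rot: [3.141, 0.001, -0.094]
wrist_force: [0.6, -0.7, -2.5]
width: 0.0436
finger_force: 30.0
```

```bash
python3 - <<'E'
from tip import *
from ang import ang
rep('w8');ang(load('w8'));s=snap('side','s8');print('side');ang(s)
a=load('w8')['color'];b=cv2.resize(s['color'][90:250,160:373],(560,420),interpolation=2)
cv2.imwrite('pics/m8.png',cv2.resize(np.vstack([a,b]),(450,600))[...,::-1])
E
```

```text
tip 1148 [ 0.0786 -0.0177 -0.0201]
tip 1032 [ 0.0791  0.017  -0.0198]
[ 246   83   64   67 3080] [277.1 116.1] [[0.5429 0.2205 0.052 ]] tool [[ 0.0887 -0.001   0.1308]]
side
bar 55 [0.1635 0.167  0.1712] 0.2411
rimL 66 [0.1635 0.1667 0.1722] 0.1949
rimR 96 [0.1638 0.1662 0.1737] 0.1947
lowL 214 [0.1624 0.1657 0.1679] 0.1199
```

View pics/m8.png

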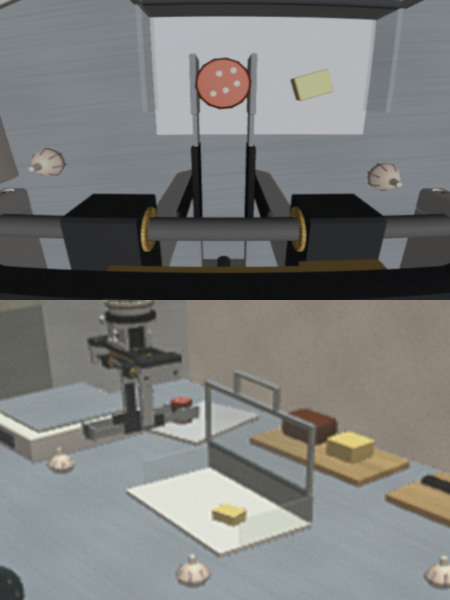

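The stub is clamped between the tips at (222,83), about 17 cm up. The cover stands upright, and the cheese and garlic are undisturbed. Handing in.

```bash
python3 -c "
from bench import robot
print(robot.close_job())"
```

```text
the job is handed in; nothing more can be done
None
```

The job is handed in at about 16 s of the 64 s: the cover stands upright (about 1.57–1.58 rad by my depth measurements), the sausage piece is held in the tongs about 17 cm above the table, and the cheese and garlic in view look undisturbed.

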